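# Fetch the rear drill guide from a crowded hook

## Robot

A 7-joint arm with a two-finger parallel gripper is mounted at the origin on a cart in front of the work surface, level with it; the furniture and walls round the work are solid. World frame = base frame: x ahead of the robot, y to its left, z up, the work surface at z = 0. Lengths are in m, angles in rad, forces in N, time in s.
With the tool pointing down it reaches from about 0.4 to 0.85 m from the base axis. Payload 4.5 kg.
Tool frame: the origin (TCP) lies on the mounting face of the last link; the fingertips stand 166 mm ahead of it and the grasp point (between the pads) lies 147 mm ahead of it; z points along the fingers, y is the line along which they close (so a half turn about z gives the same grasp; the last joint's range is limited). The gripper opens to 88 mm and grips with 3 to 60 N. Pads are 18 mm wide; open, the fingers measure 123 mm over their backs; the gripper's body (75 mm by 187 mm) begins 45 mm behind the grasp point.
Start: joints at [1.348, 0.689, -0.195, 1.565, 0.157, 0.902, -0.215], TCP at [0.159, -0.605, 0.405] pointing down, gripper open.
Joint ranges: [-3.01, 3.01], [-0.46, 2.08], [-1.47, 1.51], [0.13, 2.56], [-1, 4.14], [0.04, 2.09], [-2.66, 2.66]. Speed limits (rad/s): [2.57, 2.57, 3.14, 3.14, 3.14, 3.14, 3.14].

## Interface

Orientations are given as a rotation vector (axis times angle).
In Python, from workcell import env, viewer, sign_off, look_for gives the robot as it stands.
- The arm moves only by the tool servo_tool, never from a script. Its argument "motion" is a list that holds one entry, the list of rows, each a list of 5 numbers: the closure, from -1 (fully open) to 1 (shut), then the shift along the world's x, y, z in cm, then the turn about the world's z in degrees. A call has 1 to 10 rows; each row is the pose to reach, as a shift and turn from the pose commanded when the call began; what a row does not reach only later rows make up. A row lasts 1/12 s, in which the tool goes at most 41.7 mm and 7.16 degrees, less where a joint would pass 70% of its speed; a pose out of reach is approached as far as the arm can. A call with a gripper value outside its range is refused whole. The fingers move at their own pace and stop on an object; "grip_force" is the grip in N (left out, the last holds). Time passes only in rows, so rows that repeat a pose let the fingers close. It gives the time, the measured TCP pose, the force, the opening and the grip force at its end, in the units of the state.
- env.observe(): the state, without advancing time (a new reading comes with each control period).
- viewer.camera(name): name is "scene" or "top" or "wrist"; returns the picture (400x640x3 uint8, red, green, blue); there is no depth.
- viewer.camera_params(name): a dict with "mtx" (3x3 intrinsics, pixels), "camera_from_world" (4x4, takes a point from world to camera coordinates). Camera axes: x right, y up, looking along -z (the intrinsics and any distortion apply to the point x, -y, -z); pixel columns grow to the right and rows downward; lengths in m; the calibration is good to about 2 mm. A picture is of the moment at which its call begins: read the wrist's pose just before it. camera_params takes no time and is no camera call; for the wrist camera it gives the pose at the moment of the call.
- sign_off(): hands the job in; it is judged then, once.
Trained networks look in the newest picture that a camera, given by its name, has taken for a name from the list of things; names that differ only in an ending like _2 or _b are one class to them, and where a whole thing is asked for, a point or a joint stands for the part that bears it (a point fixed in the world has none). Each returns a list of dicts, best first, with "score" (0 to 1); they miss things now and then, are a little off and sometimes report something else, mostly with a low value. They report only what shows in the picture. A call takes as long as a camera call. They do not tell look-alikes from the thing itself.
- look_for(camera, thing): "xyz" ([x, y, z] in m, in the coordinates of the camera as it stood for that picture, good to about 4 mm: the middle of the surface that is visible of it).
The state is a dict: "clock": time; "joint_pos": joint angles; "joint_velocities": joint speeds; "tau": joint torques, N m; "ee_pos": TCP position; "orientation": TCP orientation; "wrist_force": force on the tool from outside, world axes, zero at the start; "torque": the same for the moment, N m; "width": opening from 0.0 (shut) to 1.0 (fully open); "finger_force": force on a finger pad.
Only numpy, scipy, OpenCV 4.12 (cv2) and the standard library are available. Lean on these libraries where they do the work, as an engineer would, in place of code of your own. Each camera call takes 0.05 s, during which the arm holds its last target. There are 200 camera calls.

## Task

I need the yellow drill guide, but it hangs behind the blue one. Hang the blue plate on the spare hook, slide it back until it bears on the rubber stop there, press it gently against the rubber for a moment and let go so that it stays hanging; then take the yellow plate off and stand it in the slot of the wooden block, fully down. Do not strain the hooks, the stop or the block, and leave the tape measure where it is.

Things in the scene. Friction and masses are not known exactly. Their poses are not given: they have to be found in the camera images.
- front_plate: blue metal drill-guide plate, 12 mm thick (its x), 70 wide (y), 95 high, about 0.16 kg; on top a grip lug 26 wide (y), 12 thick, from z = 95 to 140. Origin: middle of the lower edge, z up. Round 30 mm hole along x, centred at z = 72: hung on a 12 mm prong, its origin is 81 below the prong's axis, and it can rise 18 mm. Starts at the front of the loaded hook.
- front_lug (a point): middle of the blue plate's lug, 118 mm above the plate's origin: the place to grip, from above
- rear_plate: yellow drill-guide plate, same sizes and origin as the blue one; hangs behind it, near the post of the loaded hook, with some 28 mm or more free between the two plates
- rear_lug (a point): middle of the yellow plate's lug, 118 mm above the plate's origin: the place to grip, from above
- loaded_hook: hook stand that holds both plates at the start, fixed: 90 x 80 x 10 mm foot, 30 x 30 wooden post up to z = 166. Origin: underside of the foot, on the post's axis. A round 12 mm steel prong leaves the post along its -x, axis at y = 0, z = 140, straight to x = -150.
- loaded_tip (a point): centre of the upturned end of that prong: x = -158, z = 147 mm on the stand (end ball 12 mm in diameter). A plate passes over the end, along the stand's x, when raised about 12 mm above its hanging height (free from 9 to 17 mm). Hung, its origin is at z = 59 on the stand.
- spare_hook: the other hook stand, fixed, same sizes, axes and origin as the loaded one; its prong is empty but for the rubber stop near the post
- spare_tip (a point): centre of the upturned end of the spare hook's prong: x = -158, z = 147 mm on the stand
- stop: stop round the spare prong: 38 mm flange, sliding sleeve, black rubber buffer (44 mm across) in front. Origin: flange back, 17 mm before the post axis, prong height. Setting differs every time and is not measured: a plate meets the buffer with its middle 53 to 83 mm before the post axis; feel for it. Buffer gives 1.3 N per mm over 9 mm, then hard. Press 4 to 15 N for half a second.
- dock: wooden slotted block, fixed to the bench, 56 mm (x) x 112 mm (y) x 40 mm high; in its top a slot 17 mm wide (x) and 84 mm long (y), 30 mm deep, in the middle: the plate's lower edge goes in, its width along the block's y, either way round. Origin: middle of the underside; slot floor at z = 10 mm.
- tape_measure: dark tape measure, 36 x 88 x 68 mm high, standing loose on the bench; origin: middle of its underside. Bystander.
Mind the look-alikes: they are no part of the job. Of the things that look like the rear_plate, the smaller one is meant.

How it is judged:
On the way, in this order (a step that is already met when the one before it is completed fails the run):
1. the blue plate, on the spare hook's prong, is pressed against the rubber stop with 3 N or more, for 0.3 s, while the yellow plate still hangs on the loaded hook (contact force between front_plate and stop above 3 N and x of front_plate in the frame of spare_hook between -0.1 and -0.04 m and y of front_plate in the frame of spare_hook between -0.012 and 0.012 m and z of front_plate in the frame of spare_hook between 0.053 and 0.066 m and x of rear_plate in the frame of loaded_hook above -0.14 m and y of rear_plate in the frame of loaded_hook between -0.02 and 0.02 m and z of rear_plate in the frame of loaded_hook between 0.05 and 0.075 m), for 0.3 s.
2. the blue plate hangs released on the spare hook, the yellow plate still on the loaded hook (x of front_plate in the frame of spare_hook between -0.1 and -0.04 m and y of front_plate in the frame of spare_hook between -0.012 and 0.012 m and z of front_plate in the frame of spare_hook between 0.053 and 0.066 m and contact force between front_plate and the fingers below 0.1 N and linear speed of front_plate below 0.03 m/s and x of rear_plate in the frame of loaded_hook above -0.14 m and y of rear_plate in the frame of loaded_hook between -0.02 and 0.02 m and z of rear_plate in the frame of loaded_hook between 0.05 and 0.075 m), for 0.2 s.
At the end, for the whole second after the job is handed in: Blue plate hanging free and still on the spare prong, its middle 40-100 mm in front of the post axis, y within 12 mm, z 53-66 mm. Yellow plate standing free and still in the slot: edge within 3 mm of the floor, centred within 6 mm (x) and 9 mm (y), leaning under 0.22 rad (x of front_plate in the frame of spare_hook between -0.1 and -0.04 m and y of front_plate in the frame of spare_hook between -0.012 and 0.012 m and z of front_plate in the frame of spare_hook between 0.053 and 0.066 m and contact force between each of front_plate, rear_plate and the fingers below 0.1 N and linear speed of each of front_plate, rear_plate below 0.03 m/s and x of rear_plate in the frame of dock between -0.006 and 0.006 m and y of rear_plate in the frame of dock between -0.009 and 0.009 m and z of rear_plate in the frame of dock between 0.006 and 0.013 m and angle between rear_plate's own z axis and vertical below 0.22 rad); the robot touches nothing.
It fails at once if the rubber stop is strained: over 20 N on it (contact force between stop and anything else above 20 N).
It fails at once if a hook is strained: over 40 N between it and a plate, or touched hard (over 40 N) by the robot (contact force between any of loaded_hook, spare_hook and front_plate above 40 N or contact force between any of loaded_hook, spare_hook and rear_plate above 40 N or contact force between any of loaded_hook, spare_hook and the fingers above 40 N or contact force between any of loaded_hook, spare_hook and the arm above 40 N).
It fails at once if the slotted block is pressed with more than 40 N (contact force between dock and anything else above 40 N).
It fails at once if the tape measure is shifted by more than 20 mm (distance of tape_measure from where it was at the start of the episode above 0.02 m).
It also fails if it takes over 64 s, if anything falls off the work surface, if the arm or the gripper's body presses on something with over 40 N, if the wrist force passes 120 N, or if a joint passes its speed limit or range.

## Working session

There is one attempt and no reset: what is moved stays moved. The work goes in short steps, Python scripts to look and compute and a tool call to move; the robot and the scene stay as the last step left them, time stands still between calls to the robot, and variables do not carry over. Pictures are saved under pics/ and viewed, at most 10 in all, crops included, and the job is handed in when it is done.

Besides the shell and the picture viewer there is one more tool, called after "Emit:" as name([rows], argument=value, ...), one row to a line, values as JSON. servo_tool: Moves the arm, as the interface text tells. Its arguments: {"type":"object","properties":{"motion":{"type":"array"},"grip_force":{"type":"number"}},"required":["motion"]}

```bash
mkdir -p pics; cat > h.py <<'E'
import numpy as np,cv2
from workcell import env,viewer,sign_off,look_for
def snap(c,fn=None):
    im=viewer.camera(c); 
    if fn: cv2.imwrite('pics/'+fn,im[:,:,::-1])
    return im
def T(c): return np.array(viewer.camera_params(c)['camera_from_world'])
def find(c,things):
    M=np.linalg.inv(T(c)); K=np.array(viewer.camera_params(c)['mtx'])
    for t in things:
        for d in look_for(c,t)[:4]:
            p=np.array(d['xyz']); w=(M@np.r_[p,1])[:3]
            q=K@np.array([p[0],-p[1],-p[2]]); print(c,t,round(d['score'],2),w.round(3),(q[:2]/q[2]).round())
def proj(c,w):
    p=T(c)@np.r_[w,1]; q=np.array(viewer.camera_params(c)['mtx'])@np.array([p[0],-p[1],-p[2]]); return q[:2]/q[2]
def ray(c,u,v,z):
    M=np.linalg.inv(T(c)); K=np.array(viewer.camera_params(c)['mtx'])
    d=np.linalg.inv(K)@np.array([u,v,1.]); d=M[:3,:3]@np.array([d[0],-d[1],-d[2]]); o=M[:3,3]
    return o+d*(z-o[2])/d[2]
E
python3 - <<'E'
from h import *
s=env.observe(); print(s)
a=snap('scene','s0.png'); b=snap('top','t0.png')
L=['front_lug','rear_lug','front_plate','rear_plate','loaded_hook','loaded_tip','spare_hook','spare_tip','stop','dock','tape_measure']
find('scene',L);find('top',L)
print(viewer.camera_params('top'))
E
```

```text
{'clock': 0.0, 'joint_pos': array([ 1.34780135,  0.68997234, -0.19453884,  1.56634625,  0.15728611,
        0.9025046 , -0.21512104]), 'joint_velocities': array([-0.00129679, -0.00187224, -0.0008925 , -0.00022859,  0.00012326,
       -0.00118793,  0.00109185]), 'tau': array([-3.12581278e-04, -5.27567053e+01, -1.26691472e+00, -1.53430277e+01,
       -5.27025224e-02,  6.59715064e-03,  1.53788824e-04]), 'ee_pos': array([ 0.15863949, -0.60418753,  0.40391706]), 'orientation': array([-3.11392569e+00, -4.02149410e-01,  5.39361505e-04]), 'wrist_force': array([ 0.25527876,  0.8108384 , -0.67214675]), 'torque': array([-0.07570626,  0.04711747, -0.04364582]), 'finger_force': 0.0, 'width': 1.002510968214179}
scene front_lug 0.65 [0.523 0.202 0.122] [240. 175.]
scene front_lug 0.43 [ 0.485 -0.272  0.038] [407. 302.]
scene front_lug 0.36 [ 0.567 -0.077  0.149] [348. 199.]
scene rear_lug 0.77 [0.566 0.196 0.134] [254. 163.]
scene rear_lug 0.68 [0.567 0.073 0.086] [294. 197.]
scene front_plate 0.86 [0.527 0.201 0.114] [242. 177.]
scene front_plate 0.67 [ 0.486 -0.273  0.038] [408. 302.]
scene rear_
[... 1256 characters left out ...]
45] [324. 186.]
top spare_tip 0.51 [ 0.497 -0.27   0.043] [399. 225.]
top stop 0.58 [ 0.579 -0.069  0.156] [325. 190.]
top dock 0.68 [ 0.496 -0.271  0.041] [399. 225.]
top dock 0.17 [0.613 0.196 0.065] [226. 185.]
top tape_measure 0.93 [ 0.656 -0.233  0.058] [384. 167.]
{'mtx': array([[435.63140131,   0.        , 323.67842345],
       [  0.        , 435.63140131, 194.82155169],
       [  0.        ,   0.        ,   1.        ]]), 'camera_from_world': array([[-0.01952445, -0.99977923,  0.00776428, -0.05574956],
       [ 0.98934379, -0.01819881,  0.14445647, -0.58518077],
       [-0.14428328,  0.01050198,  0.98948069, -1.1569488 ],
       [ 0.        ,  0.        ,  0.        ,  1.        ]])}
```

```bash
python3 - <<'E'
import cv2
t=cv2.imread('pics/t0.png')[130:270,180:440]; cv2.imwrite('pics/tc.png',cv2.resize(t,None,fx=3,fy=3,interpolation=cv2.INTER_CUBIC))
s=cv2.imread('pics/s0.png')[120:340,210:480]; cv2.imwrite('pics/sc.png',cv2.resize(s,None,fx=2.7,fy=2.7,interpolation=cv2.INTER_CUBIC))
E
```

```text
(no output)
```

View pics/tc.png

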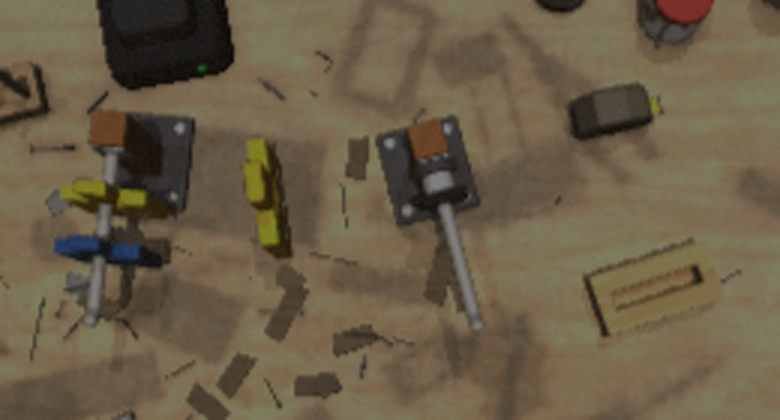

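View pics/sc.png

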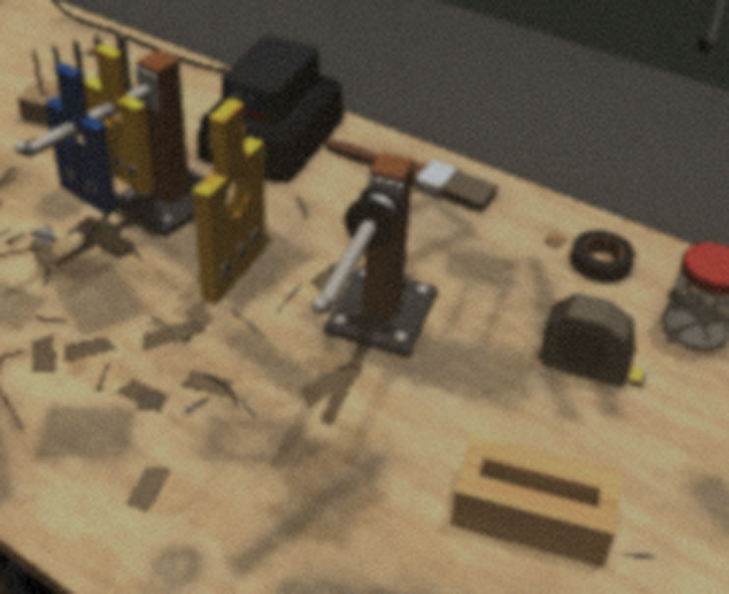

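The yellow candidates are the hanging plate at top px (217,195) and the larger plate standing on the bench at (268,197). The hanging one is meant: it's smaller and sits behind the blue plate on the loaded hook. The crop shows this clearly. The spare hook with the stop is at (325,190), and the dock is at (398,226).

```bash
python3 - <<'E'
from h import *
P=lambda x,y,z: ray('top',180+x/3,130+y/3,z)
print('cam',np.linalg.inv(T('top'))[:3,3])
for n,t,p in(('loaded',(90,320),(110,129)),('spare',(476,324),(428,138))):
    a=P(*t,.147);b=P(*p,.166);d=b-a;print(n,a.round(4),b.round(4),np.hypot(*d[:2]),np.degrees(np.arctan2(d[1],d[0])))
for c in((585,278),(692,240),(718,295),(605,335)): print('dock',P(*c,.04).round(4))
for c in((612,300),(697,266),(700,278),(617,308)): print('slot',P(*c,.04).round(4))
for c in((58,245),(160,258)): print('blue',P(*c,.154).round(4))
for c in((62,193),(158,205)): print('yel',P(*c,.154).round(4))
# 'wrist' cam
print(np.linalg.inv(T('wrist')).round(3), viewer.camera_params('wrist')['mtx'])
from scipy.spatial.transform import Rotation as R
s=env.observe();print(R.from_rotvec(s['orientation']).as_matrix().round(3))
E
```

```text
cam [ 0.41092812 -0.0542366   1.2297445 ]
loaded [0.4695 0.2173 0.147 ] [0.6256 0.1989 0.166 ] 0.1572575267501966 -6.7274583322665045
spare [ 0.4601 -0.1007  0.147 ] [ 0.6133 -0.0639  0.166 ] 0.15759675775622786 13.502871415897488
dock [ 0.5048 -0.2058  0.04  ]
dock [ 0.5378 -0.3053  0.04  ]
dock [ 0.487  -0.3266  0.04  ]
dock [ 0.4528 -0.2221  0.04  ]
slot [ 0.4843 -0.2297  0.04  ]
slot [ 0.5139 -0.3087  0.04  ]
slot [ 0.5028 -0.3109  0.04  ]
slot [ 0.477  -0.2339  0.04  ]
blue [0.5313 0.243  0.154 ]
blue [0.519  0.1589 0.154 ]
yel [0.5747 0.2406 0.154 ]
yel [0.5631 0.161  0.154 ]
[[ 0.254  0.919  0.301  0.238]
 [-0.967  0.241  0.079 -0.585]
 [-0.    -0.311  0.95   0.384]
 [ 0.     0.     0.     1.   ]] [[312.38921621   0.         322.66713379]
 [  0.         312.38921621 198.72379054]
 [  0.           0.           1.        ]]
[[ 0.967  0.254 -0.   ]
 [ 0.254 -0.967 -0.   ]
 [-0.     0.    -1.   ]]
```

Emit:
servo_tool([
  [[-1,3,3.5,0,-3],[-1,6,7,0,-6],[-1,9,10,0,-9],[-1,12,14,0,-12],[-1,15,17,0,-15],[-1,18,21,0,-18],[-1,20,24.5,0,-21],[-1,23,28,0,-21.4],[-1,25,31,0,-21.4],[-1,27,34,0,-21.4]],
])

```text
clock: 2.03
ee_pos: [0.4195, -0.2778, 0.405]
orientation: [3.136, -0.183, 0.001]
wrist_force: [0.6, 0.1, -0.2]
width: 0.999
finger_force: 0.0
```

Emit:
servo_tool([
  [[-1,0,4,0,0],[-1,0,8,0,0],[-1,0,12,0,0],[-1,0,16,0,0],[-1,0,20,0,0],[-1,0,24,0,0],[-1,0,28,0,0],[-1,0,32,0,0],[-1,0,36,0,0],[-1,0,36,0,0]],
])

```text
clock: 2.87
ee_pos: [0.4184, 0.0892, 0.405]
orientation: [-3.132, 0.159, -0.003]
wrist_force: [-0.2, 0.9, 1.2]
width: 1.001
finger_force: 0.0
```

```bash
python3 - <<'E'
from h import *
im=snap('wrist','w0.png'); find('wrist',['front_lug','rear_lug','front_plate','rear_plate','loaded_tip','loaded_hook'])
s=env.observe(); print(s['clock'],s['ee_pos'],s['orientation'],s['wrist_force'])
for w in ((.4695,.2173,.147),(.525,.2108,.199),(.568,.2058,.199),(.6256,.1989,.166)): print(proj('wrist',w).round())
E
```

```text
wrist front_lug 0.69 [0.529 0.194 0.161] [141.  70.]
wrist front_lug 0.51 [0.57  0.191 0.129] [154.  13.]
wrist rear_lug 0.96 [0.543 0.071 0.121] [323.  37.]
wrist rear_lug 0.81 [0.568 0.191 0.13 ] [155.  16.]
wrist front_plate 0.93 [0.527 0.188 0.161] [152.  73.]
wrist rear_plate 0.95 [0.547 0.071 0.121] [323.  30.]
wrist rear_plate 0.8 [0.565 0.189 0.13 ] [158.  20.]
wrist loaded_tip 0.73 [0.542 0.204 0.14 ] [140.  56.]
wrist loaded_hook 0.73 [0.545 0.202 0.142] [140.  49.]
3.2167 [0.41851774 0.07866666 0.40477734] [ 3.13517552e+00 -1.88899939e-01 -9.96588905e-05] [-0.1277415  -1.22306051 -0.76899114]
[135. 162.]
[62. 81.]
[39. -9.]
[  61. -111.]
```

View pics/w0.png

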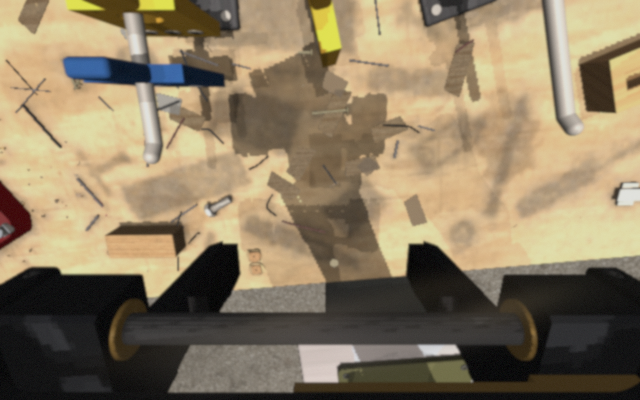

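Emit:
servo_tool([
  [[-1,1,4,0,0],[-1,2,8,0,0],[-1,3,12,0,0],[-1,3,12,0,0],[-1,3,12,0,0],[-1,3,12,0,0]],
])

```text
clock: 3.72
ee_pos: [0.4485, 0.1989, 0.4045]
orientation: [3.135, -0.186, -0.001]
wrist_force: [-1.0, -0.8, -0.0]
width: 1.001
finger_force: 0.0
```

```bash
python3 - <<'E'
from h import *
s=env.observe(); print(s['clock'],s['ee_pos'],s['orientation'],s['wrist_force'],abs(s['joint_velocities']).max())
for w in ((.4695,.2173,.147),(.525,.2108,.199),(.568,.2058,.199),(.6256,.1989,.166)): print(proj('wrist',w).round())
im=snap('wrist','w1.png'); find('wrist',['front_lug','rear_lug','front_plate','rear_plate','loaded_tip','loaded_hook'])
E
```

```text
3.7167 [0.44849201 0.19888407 0.40448253] [ 3.13455185e+00 -1.86263573e-01 -1.23558908e-03] [-1.02324321 -0.81914399 -0.02259109] 0.019521051660541962
[295. 181.]
[284. 110.]
[281.  24.]
[284. -78.]
wrist front_lug 0.65 [0.529 0.211 0.179] [286. 102.]
wrist front_lug 0.45 [ 0.583 -0.062  0.013] [554.  13.]
wrist rear_lug 0.9 [0.569 0.201 0.157] [294.  35.]
wrist rear_lug 0.64 [0.562 0.082 0.102] [447.  38.]
wrist rear_lug 0.62 [ 0.582 -0.058  0.01 ] [547.  15.]
wrist front_plate 0.98 [0.528 0.202 0.176] [299. 101.]
wrist rear_plate 0.93 [0.566 0.084 0.102] [444.  33.]
wrist rear_plate 0.91 [0.57  0.205 0.153] [288.  37.]
wrist loaded_tip 0.92 [0.544 0.209 0.143] [291.  79.]
wrist loaded_hook 0.74 [0.548 0.212 0.146] [285.  74.]
```

View pics/w1.png

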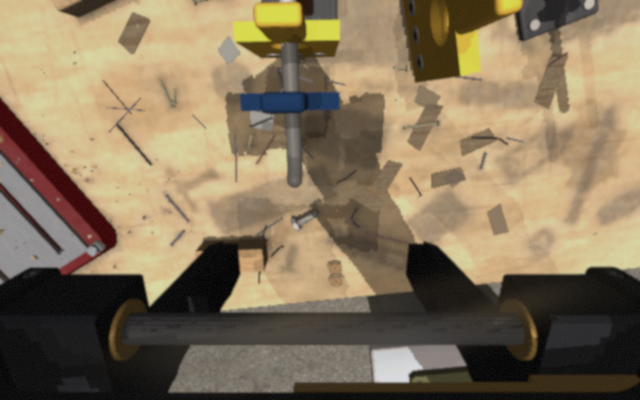

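Emit:
servo_tool([
  [[-1,4,0.6,0,0],[-1,8.1,1.1,0,0],[-1,8.1,1.1,-2,0],[-1,8.1,1.1,-5,0],[-1,8.1,1.1,-7,0],[-1,8.1,1.1,-7.9,0],[-1,8.1,1.1,-7.9,0],[-1,8.1,1.1,-7.9,0]],
])

```text
clock: 4.73
ee_pos: [0.5296, 0.2113, 0.3261]
orientation: [3.136, -0.184, 0.0]
wrist_force: [0.1, 0.3, -0.4]
width: 1.002
finger_force: 0.0
```

```bash
python3 - <<'E'
from h import *
s=env.observe(); print(s['ee_pos'],s['wrist_force'])
for w in ((.530,.2102,.199),(.530,.2102,.154),(.4695,.2173,.147)): print(proj('wrist',w).round())
im=snap('wrist','w2.png')
E
```

```text
[0.5295964  0.21132548 0.32607086] [ 0.11289046  0.25750873 -0.40741541]
[323. 308.]
[323. 254.]
[323. 336.]
```

View pics/w2.png

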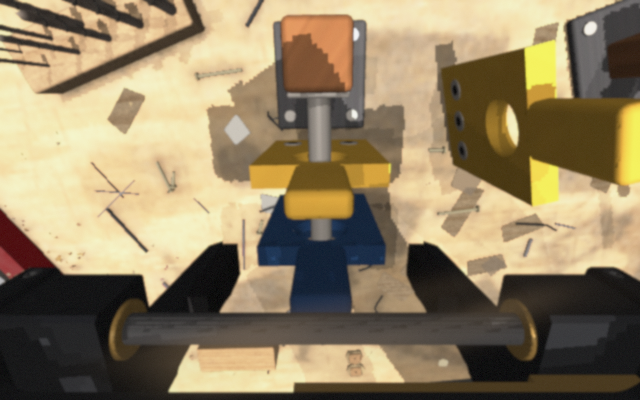

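```bash
python3 - <<'E'
from h import *
print('yellow lug',ray('wrist',320,180,.199),'post',ray('wrist',317,52,.166))
E
```

```text
yellow lug [0.58346531 0.20547089 0.199     ] post [0.62876412 0.20156654 0.166     ]
```

Emit:
servo_tool([
  [[1,0,0,0,0],[1,0,0,0,0],[1,0,0,0,0],[1,0,0,0,0],[1,0,0,0,0],[1,0,0,0,0],[1,0,0,0,0],[1,0,0,0,0]],
], grip_force=40)

```text
clock: 5.45
ee_pos: [0.5294, 0.2114, 0.3257]
orientation: [3.136, -0.183, -0.0]
wrist_force: [-0.0, 0.2, 0.0]
width: 0.421
finger_force: 0.0
```

Emit:
servo_tool([
  [[1,0,0,0,0],[1,0,0,0,0],[1,0,0,0,0],[1,0,0,0,0],[1,0,0,0,0],[1,0,0,0,0]],
], grip_force=40)

```text
clock: 5.95
ee_pos: [0.5295, 0.2115, 0.3258]
orientation: [-3.136, 0.183, -0.0]
wrist_force: [-0.8, 0.9, 0.2]
width: 0.287
finger_force: 39.9
```

Emit:
servo_tool([
  [[1,0,0,0.4,0],[1,0,0,0.8,0],[1,0,0,1.2,0],[1,0,0,1.2,0],[1,0,0,1.2,0]],
])

```text
clock: 6.37
ee_pos: [0.5295, 0.2114, 0.3381]
orientation: [-3.136, 0.183, -0.001]
wrist_force: [-0.6, 0.2, -1.6]
width: 0.289
finger_force: 39.9
```

Emit:
servo_tool([
  [[1,-1.5,0.18,0,0],[1,-3,0.35,0,0],[1,-4.5,0.53,0,0],[1,-6,0.7,0,0],[1,-7.5,0.88,0,0],[1,-9,1.06,0,0],[1,-10.5,1.24,0,0],[1,-11.5,1.35,0,0],[1,-11.5,1.35,0,0],[1,-11.5,1.35,0,0]],
])

```text
clock: 7.2
ee_pos: [0.4146, 0.2251, 0.3379]
orientation: [-3.136, 0.182, -0.001]
wrist_force: [-0.4, 1.0, -1.4]
width: 0.288
finger_force: 39.9
```

```bash
python3 - <<'E'
from h import *
s=env.observe(); print(s['ee_pos'],s['wrist_force'])
print(proj('wrist',(.4695,.2173,.147)))
im=snap('wrist','w3.png');
E
```

```text
[0.41462731 0.22509392 0.33788016] [-0.41621003  1.0027001  -1.42557418]
[323.91835196 147.76324256]
```

View pics/w3.png

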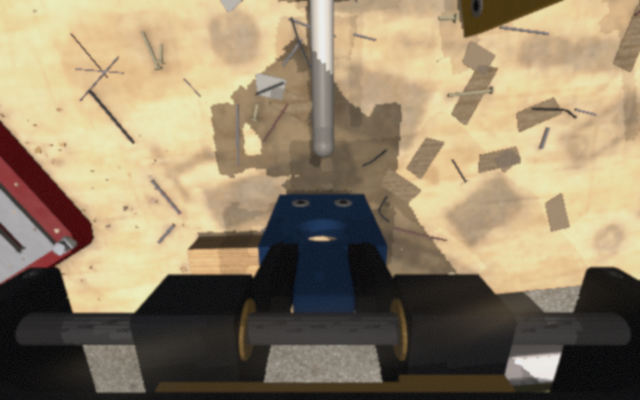

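Emit:
servo_tool([
  [[1,0,-3,0,2.2],[1,0,-6.5,0,4.5],[1,0,-10,0,6.5],[1,0,-13.5,0,9],[1,0,-17,0,11.5],[1,0,-20.5,0,14],[1,0,-24,0,16.5],[1,0,-27.5,0,19],[1,0,-31,0,20.1],[1,0,-33.6,0,20.1]],
])

```text
clock: 8.08
ee_pos: [0.4148, -0.1152, 0.3377]
orientation: [3.119, 0.361, 0.002]
wrist_force: [0.5, -0.4, -1.8]
width: 0.29
finger_force: 39.9
```

Emit:
servo_tool([
  [[1,0,0,0,0],[1,0,0,0,0],[1,0,0,0,0],[1,0,0,0,0]],
])

```text
clock: 8.42
ee_pos: [0.4149, -0.1102, 0.3377]
orientation: [-3.119, -0.37, -0.001]
wrist_force: [-0.4, 0.4, -1.3]
width: 0.289
finger_force: 39.9
```

```bash
python3 - <<'E'
from h import *
s=env.observe(); print(s['ee_pos'],s['orientation'],s['wrist_force'])
print(proj('wrist',(.4601,-.1007,.147)),proj('wrist',(.4601+.1*.9724,-.1007+.1*.2334,.146)))
im=snap('wrist','w4.png');
E
```

```text
[ 0.41491603 -0.1101855   0.33773226] [-3.11942589e+00 -3.69500954e-01 -1.00921828e-03] [-0.38631683  0.41137409 -1.27965363]
[323.44569556 164.03229556] [323.58404064 -52.2523821 ]
```

View pics/w4.png

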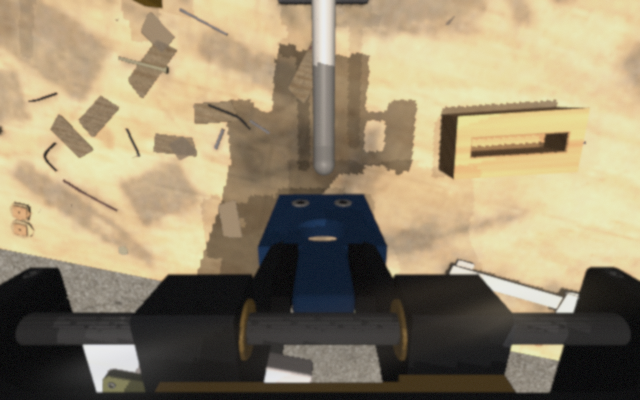

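Emit:
servo_tool([
  [[1,1,0.14,0,0],[1,2,0.38,0,0],[1,3,0.62,0,0],[1,4,0.86,0,0],[1,5,1.1,0,0],[1,6,1.34,0,0],[1,7,1.58,0,0],[1,7.8,1.77,0,0],[1,7.8,1.77,0,0],[1,7.8,1.77,0,0]],
])

```text
clock: 9.3
ee_pos: [0.4925, -0.0926, 0.3376]
orientation: [-3.12, -0.369, 0.001]
wrist_force: [0.1, 0.2, -1.6]
width: 0.289
finger_force: 39.9
```

Emit:
servo_tool([
  [[1,0,0,-0.4,0],[1,0,0,-0.8,0],[1,0,0,-1.1,0],[1,0,0,-1.1,0],[1,0,0,-1.1,0]],
])

```text
clock: 9.72
ee_pos: [0.4921, -0.0935, 0.3264]
orientation: [-3.12, -0.367, 0.001]
wrist_force: [0.1, -0.2, -2.1]
width: 0.291
finger_force: 39.9
```

Emit:
servo_tool([
  [[1,0.8,0.19,0,0],[1,1.6,0.38,0,0],[1,2.4,0.58,0,0],[1,3.2,0.77,0,0],[1,3.7,0.89,0,0],[1,3.7,0.89,0,0],[1,3.7,0.89,0,0]],
])

```text
clock: 10.3
ee_pos: [0.5296, -0.0843, 0.3266]
orientation: [3.12, 0.367, -0.0]
wrist_force: [-0.5, -0.7, -1.5]
width: 0.289
finger_force: 39.9
```

```bash
python3 - <<'E'
from h import *
s=env.observe(); print(s['ee_pos'],s['wrist_force'])
im=snap('wrist','w5.png');
E
```

```text
[ 0.52960947 -0.0843115   0.32660409] [-0.47950257 -0.65236279 -1.45308628]
```

View pics/w5.png

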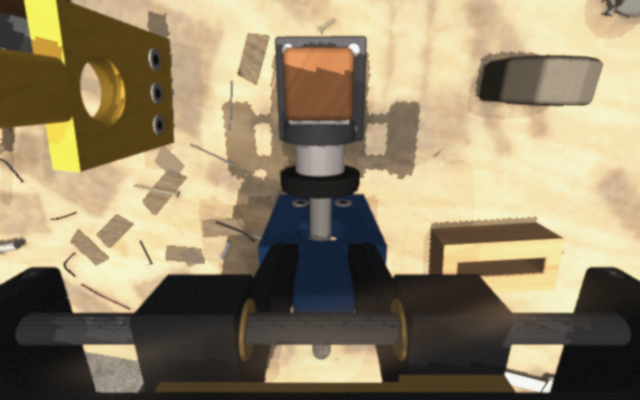

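```bash
python3 - <<'E'
from h import *
u=np.array([.9724,.2334]);o=np.array([.4601,-.1007])
for r in (180,185,190,196): print(r,(ray('wrist',320,r,.162)[:2]-o)@u-.158)
print(ray('wrist',318,85,.166),proj('wrist',(.4601,-.1007,.147)))
print((env.observe()['ee_pos'][:2]-o)@u-.158)
E
```

```text
180 -0.04336918647033475
185 -0.0458350044964069
190 -0.048326533883823866
196 -0.05135087792757714
[ 0.6126067  -0.06361335  0.166     ] [320.77392573 348.71362124]
-0.08702055967864468
```

Emit:
servo_tool([
  [[1,0.2,0.05,0,0],[1,0.4,0.1,0,0],[1,0.4,0.1,0,0],[1,0.4,0.1,0,0]],
])

```text
clock: 10.68
ee_pos: [0.5335, -0.0835, 0.3268]
orientation: [3.12, 0.367, 0.0]
wrist_force: [0.1, 0.2, -1.5]
width: 0.286
finger_force: 39.9
```

Emit:
servo_tool([
  [[1,0.3,0.07,0,0],[1,0.6,0.14,0,0],[1,0.9,0.22,0,0],[1,1.2,0.29,0,0],[1,1.2,0.29,0,0],[1,1.2,0.29,0,0]],
])

```text
clock: 11.18
ee_pos: [0.5456, -0.0805, 0.3267]
orientation: [3.12, 0.367, 0.0]
wrist_force: [-0.1, -0.3, -1.0]
width: 0.29
finger_force: 39.9
```

Emit:
servo_tool([
  [[1,0.2,0.05,0,0],[1,0.4,0.1,0,0],[1,0.4,0.1,0,0],[1,0.4,0.1,0,0]],
])

```text
clock: 11.52
ee_pos: [0.5495, -0.0795, 0.3268]
orientation: [3.12, 0.367, 0.0]
wrist_force: [0.2, -0.4, -1.9]
width: 0.289
finger_force: 39.9
```

Emit:
servo_tool([
  [[1,0.1,0.02,0,0],[1,0.3,0.07,0,0],[1,0.3,0.07,0,0],[1,0.3,0.07,0,0]],
])

```text
clock: 11.85
ee_pos: [0.5525, -0.0788, 0.3267]
orientation: [3.12, 0.367, 0.0]
wrist_force: [0.4, 1.0, -1.3]
width: 0.293
finger_force: 39.9
```

Still free at about −0.063.

Emit:
servo_tool([
  [[1,0.2,0.05,0,0],[1,0.4,0.1,0,0],[1,0.4,0.1,0,0],[1,0.4,0.1,0,0]],
])

```text
clock: 12.18
ee_pos: [0.5566, -0.0778, 0.3267]
orientation: [3.12, 0.367, 0.0]
wrist_force: [0.2, 0.3, -2.2]
width: 0.289
finger_force: 39.9
```

Emit:
servo_tool([
  [[1,0.1,0.02,0,0],[1,0.3,0.07,0,0],[1,0.3,0.07,0,0],[1,0.3,0.07,0,0]],
])

```text
clock: 12.52
ee_pos: [0.559, -0.0773, 0.3266]
orientation: [3.12, 0.367, -0.003]
wrist_force: [-2.1, -0.9, -0.4]
width: 0.292
finger_force: 39.9
```

Emit:
servo_tool([
  [[1,0.2,0.05,0,0],[1,0.4,0.1,0,0],[1,0.4,0.1,0,0],[1,0.4,0.1,0,0],[1,0.4,0.1,0,0]],
])

```text
clock: 12.93
ee_pos: [0.5615, -0.0768, 0.3262]
orientation: [3.12, 0.366, -0.01]
wrist_force: [-6.4, -2.5, 1.4]
width: 0.291
finger_force: 39.9
```

Emit:
servo_tool([
  [[1,0.1,0.02,0,0],[1,0.1,0.02,0,0],[1,0.1,0.02,0,0],[1,0.1,0.02,0,0],[1,0.1,0.02,0,0],[1,0.1,0.02,0,0],[1,0.1,0.02,0,0],[1,0.1,0.02,0,0]],
])

```text
clock: 13.6
ee_pos: [0.5619, -0.0767, 0.3261]
orientation: [3.12, 0.366, -0.013]
wrist_force: [-8.4, -1.2, 2.7]
width: 0.293
finger_force: 39.9
```

```bash
python3 - <<'E'
from h import *
s=env.observe(); print(s['ee_pos'],s['wrist_force'],s['torque'])
im=snap('wrist','w6.png'); M=np.hstack([cv2.imread('pics/w5.png')[100:330,200:440],im[100:330,200:440,::-1]]);cv2.imwrite('pics/w6c.png',cv2.resize(M,None,fx=1.6,fy=1.6))
E
```

```text
[ 0.56189974 -0.07674029  0.32611355] [-8.38040868 -1.17040608  2.70798834] [-0.30888344  1.76026876  0.04378592]
```

View pics/w6c.png

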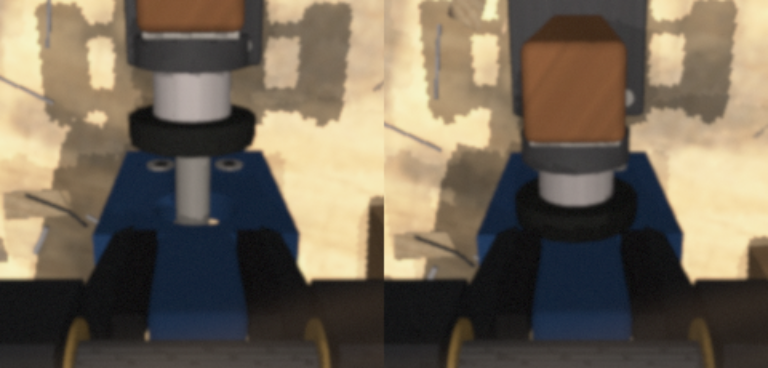

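Emit:
servo_tool([
  [[1,-0.3,-0.07,0,0],[1,-0.6,-0.14,0,0],[1,-0.9,-0.22,0,0],[1,-0.9,-0.22,-0.05,0],[1,-0.9,-0.22,-0.05,0]],
])

```text
clock: 14.07
ee_pos: [0.5561, -0.0779, 0.3265]
orientation: [-3.12, -0.367, -0.004]
wrist_force: [0.7, 0.2, -2.1]
width: 0.292
finger_force: 39.9
```

Emit:
servo_tool([
  [[-0.2,0,0,0,0],[-0.6,0,0,0,0],[-0.6,0,0,0,0],[-0.6,0,0,0,0],[-0.6,0,0,0,0],[-0.6,0,0,0,0],[-0.6,0,0,0,0],[-0.6,0,0,0,0]],
])

```text
clock: 14.73
ee_pos: [0.5554, -0.0782, 0.3263]
orientation: [3.12, 0.367, 0.0]
wrist_force: [-0.3, -0.0, -0.3]
width: 0.798
finger_force: 0.0
```

```bash
python3 - <<'E'
from h import *
s=env.observe(); print(s['ee_pos'],s['orientation'],s['wrist_force'],s['width'])
E
```

```text
[ 0.55544337 -0.07819147  0.32625318] [3.11997305e+00 3.66912996e-01 1.12941486e-04] [-0.31888666 -0.00791002 -0.25340256] 0.7981344356056614
```

Emit:
servo_tool([
  [[-0.6,0,0,2,0],[-0.6,0,0,5,0],[-0.6,0,0,8,0],[-0.6,-1,3.5,8,-4],[-0.6,-1.5,7,8,-8],[-0.6,-2,11,8,-12],[-0.6,-2.5,15,8,-16],[-0.6,-2.5,19,8,-20],[-0.6,-2.5,23,8,-20.1],[-0.6,-2.5,26.5,8,-20.1]],
])

```text
clock: 15.57
ee_pos: [0.5298, 0.1899, 0.4064]
orientation: [-3.136, 0.181, -0.0]
wrist_force: [0.4, 0.6, -0.8]
width: 0.801
finger_force: 0.0
```

Emit:
servo_tool([
  [[-0.6,0,2,0,0],[-0.6,0,2,0,0],[-0.6,0,2,0,0],[-0.6,0,2,0,0]],
])

```text
clock: 15.9
ee_pos: [0.5305, 0.2055, 0.4061]
orientation: [3.134, -0.185, -0.0]
wrist_force: [0.9, -0.1, -0.0]
width: 0.802
finger_force: 0.0
```

```bash
python3 - <<'E'
from h import *
s=env.observe(); print(s['clock'],s['ee_pos'],s['orientation'],s['wrist_force'])
print(proj('wrist',(.573,.2051,.199)))
im=snap('wrist','w7.png'); find('wrist',['rear_lug','rear_plate']); snap('top','t7.png'); find('top',['front_plate','rear_plate','front_lug'])
t=cv2.imread('pics/t7.png')[150:250,200:440]
M=np.vstack([im[0:260,200:440,::-1],cv2.resize(t,(240,100))]);cv2.imwrite('pics/w7c.png',cv2.resize(M,None,fx=1.65,fy=1.65))
E
```

```text
15.9 [0.530518   0.20552919 0.40608144] [ 3.13444970e+00 -1.85181471e-01 -3.33446618e-04] [ 0.85543424 -0.12824272 -0.01600588]
[313.37085106 165.10584213]
wrist rear_lug 0.91 [0.576 0.206 0.154] [313. 149.]
wrist rear_lug 0.58 [0.58  0.086 0.12 ] [457. 120.]
wrist rear_plate 0.84 [0.581 0.088 0.122] [456. 119.]
wrist rear_plate 0.63 [0.575 0.206 0.154] [313. 150.]
top front_plate 0.58 [ 0.551 -0.072  0.152] [326. 201.]
top rear_plate 0.97 [0.57  0.072 0.121] [270. 197.]
```

View pics/w7c.png

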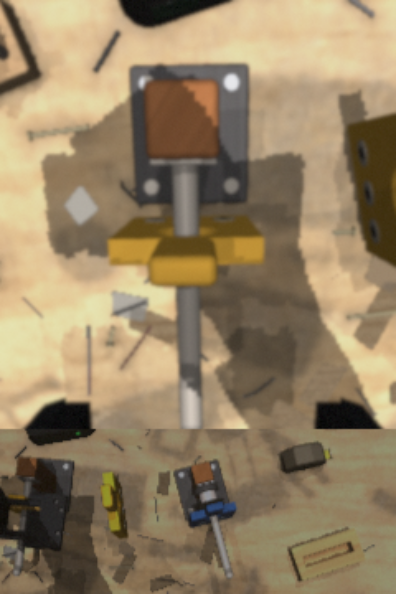

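Emit:
servo_tool([
  [[-0.6,2,0.05,0,0],[-0.6,4.4,0.1,0,0],[-0.6,4.4,0.1,-1.5,0],[-0.6,4.4,0.1,-4.5,0],[-0.6,4.4,0.1,-7,0],[-0.6,4.4,0.1,-8,0],[-0.6,4.4,0.1,-8,0],[-0.6,4.4,0.1,-8,0]],
])

```text
clock: 16.92
ee_pos: [0.5746, 0.2078, 0.3265]
orientation: [3.136, -0.183, -0.0]
wrist_force: [-0.8, 0.0, 0.6]
width: 0.798
finger_force: 0.0
```

Emit:
servo_tool([
  [[1,0,0,0,0],[1,0,0,0,0],[1,0,0,0,0],[1,0,0,0,0],[1,0,0,0,0],[1,0,0,0,0],[1,0,0,0,0],[1,0,0,0,0],[1,0,0,0,0],[1,0,0,0,0]],
], grip_force=40)

```text
clock: 17.75
ee_pos: [0.5744, 0.2078, 0.3263]
orientation: [3.136, -0.183, 0.0]
wrist_force: [1.1, -0.5, 0.9]
width: 0.29
finger_force: 40.0
```

Emit:
servo_tool([
  [[1,0,0,0.4,0],[1,0,0,0.8,0],[1,0,0,1.2,0],[1,0,0,1.2,0],[1,0,0,1.2,0]],
])

```text
clock: 18.17
ee_pos: [0.5745, 0.2079, 0.3385]
orientation: [-3.136, 0.183, -0.001]
wrist_force: [-0.7, 0.8, -1.1]
width: 0.289
finger_force: 40.0
```

Emit:
servo_tool([
  [[1,-1.5,-0.07,0,0],[1,-3.2,0.13,0,0],[1,-5,0.34,0,0],[1,-6.8,0.55,0,0],[1,-8.6,0.76,0,0],[1,-10.4,0.97,0,0],[1,-12.2,1.18,0,0],[1,-14,1.4,0,0],[1,-16,1.63,0,0],[1,-16,1.63,0,0]],
])

```text
clock: 19.0
ee_pos: [0.4106, 0.2245, 0.3381]
orientation: [3.135, -0.177, -0.008]
wrist_force: [-0.9, -0.5, -1.6]
width: 0.291
finger_force: 40.0
```

Emit:
servo_tool([
  [[1,0,-3.5,1.5,2.5],[1,0,-7,3,5],[1,0,-10.5,4.5,7.5],[1,0,-14,6,10],[1,0,-17.5,7.5,12.5],[1,0,-21,8,15],[1,0,-25,8,17.5],[1,0,-29,8,20],[1,0,-33,8,22.5],[1,0,-37,8,24.8]],
])

```text
clock: 19.83
ee_pos: [0.4143, -0.1483, 0.4185]
orientation: [3.101, 0.497, 0.001]
wrist_force: [0.6, -1.1, -2.5]
width: 0.288
finger_force: 40.0
```

Emit:
servo_tool([
  [[1,0,-4,0,0],[1,0,-8,0,0],[1,0,-10,0,0],[1,0,-10,0,0],[1,0,-10,0,0],[1,0,-10,0,0]],
])

```text
clock: 20.33
ee_pos: [0.4145, -0.2453, 0.4182]
orientation: [-3.102, -0.495, -0.0]
wrist_force: [-0.2, 0.9, -2.7]
width: 0.288
finger_force: 40.0
```

```bash
python3 - <<'E'
from h import *
s=env.observe(); print(s['clock'],s['ee_pos'],s['orientation'],s['wrist_force'])
for c in((.4956,-.265,.04),(.4945,-.2708,.04)):print(proj('wrist',c))
im=snap('wrist','w8.png'); find('wrist',['dock'])
cv2.imwrite('pics/w8c.png',cv2.resize(im[:330,180:540,::-1],None,fx=1.8,fy=1.8))
E
```

```text
20.3333 [ 0.41451191 -0.24527198  0.41815219] [-3.10150093e+00 -4.95373664e-01 -5.41008082e-05] [-0.15158861  0.90669351 -2.65734784]
[362.16645179 106.56652041]
[366.76190919 109.26519354]
wrist dock 0.83 [ 0.495 -0.273  0.037] [369. 110.]
```

View pics/w8c.png

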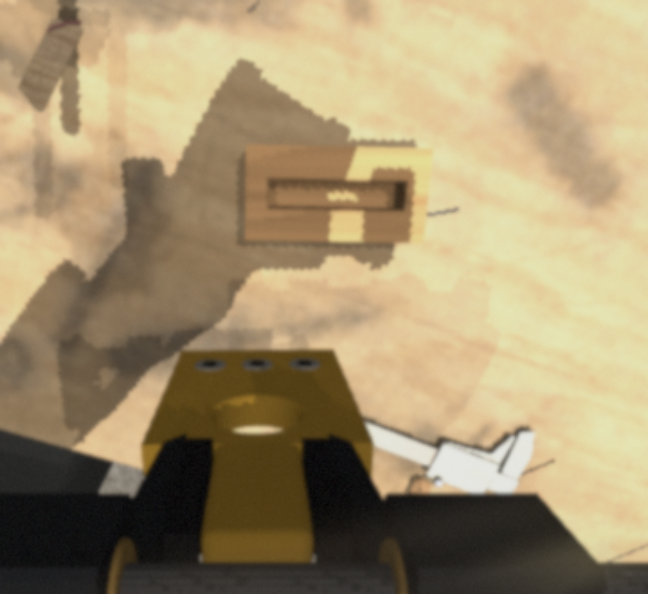

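```bash
python3 - <<'E'
from h import *
s=env.observe();p=s['ee_pos']; print(s['clock'],p)
yaw=np.radians(18.15);u=np.array([np.cos(yaw),np.sin(yaw)]);v=np.array([-u[1],u[0]])
f=lambda c,r:(180+c/1.8,r/1.8)
d=ray('wrist',*f(338,195),.04)[:2];print('slot',d)
d2=np.mean([ray('wrist',*f(*q),.04)[:2] for q in((245,147),(432,150),(245,242),(428,243))],0);print('dock',d2)
im=cv2.imread('pics/w8.png').astype(float)
col=im[150:230,300:312].mean(1)
for r,c in zip(range(150,230),col): 
    if 185<=r<=205: print(r,c.round())
for q in ((180,350),(332,350)):
    e=ray('wrist',*f(*q),p[2]-.2673)[:2]-p[:2]; print('edge rel',e@u,e@v)
E
```

```text
20.4333 [ 0.41472606 -0.24449149  0.41829618]
slot [ 0.49603373 -0.27065887]
dock [ 0.49501742 -0.2707235 ]
185 [106. 131. 151.]
186 [105. 129. 149.]
187 [105. 129. 149.]
188 [106. 130. 150.]
189 [107. 131. 151.]
190 [108. 132. 152.]
191 [108. 133. 153.]
192 [107. 131. 151.]
193 [ 97. 123. 142.]
194 [ 73. 103. 123.]
195 [ 45.  82. 103.]
196 [28. 72. 94.]
197 [24. 69. 92.]
198 [25. 69. 91.]
199 [28. 68. 89.]
200 [34. 68. 86.]
201 [38. 66. 82.]
202 [38. 66. 80.]
203 [41. 69. 84.]
204 [40. 72. 90.]
205 [34. 72. 92.]
edge rel 0.004381488562600585 0.03450538508319984
edge rel 0.00451653577666063 -0.03532973368511407
```

Emit:
servo_tool([
  [[1,2.8,-0.8,0,0],[1,5.5,-1.6,0,0],[1,8.2,-2.5,-1,0],[1,8.2,-2.5,-4,0],[1,8.2,-2.5,-7,0],[1,8.2,-2.5,-9,0],[1,8.2,-2.5,-9.6,0],[1,8.2,-2.5,-9.6,0],[1,8.2,-2.5,-9.6,0],[1,8.2,-2.5,-9.6,0]],
])

```text
clock: 21.27
ee_pos: [0.4972, -0.2707, 0.3238]
orientation: [3.101, 0.495, 0.004]
wrist_force: [0.2, -0.1, -2.0]
width: 0.29
finger_force: 40.0
```

```bash
python3 - <<'E'
from h import *
s=env.observe();p=s['ee_pos']; print(s['clock'],p,s['orientation'],s['wrist_force'])
yaw=np.radians(18.15);u=np.array([np.cos(yaw),np.sin(yaw)]);v=np.array([-u[1],u[0]]);d=np.array([.4955,-.2707])
q=lambda a,b,z:proj('wrist',np.r_[d+a*u+b*v,z]).round(1)
print('pred: dock +x edge',q(.028,0,.04),'slot +x edge ends',q(.0085,.042,.04),q(.0085,-.042,.04),'plate edge',proj('wrist',np.r_[p[:2]+.0045*u-.0004*v,p[2]-.2673]).round(1))
im=snap('wrist','w9.png').astype(float)
for c in (285,322,360):
    col=im[90:215,c-4:c+5].mean((1,2)); print(c,90+np.array([]).size,' '.join(f'{x:.0f}' for x in col))
E
```

```text
21.2667 [ 0.49718523 -0.27071799  0.32380052] [3.10069319 0.4952424  0.00404409] [ 0.20966085 -0.13919929 -1.96366644]
pred: dock +x edge [320.3 164.9] slot +x edge ends [272.4 186.9] [368.3 186.8] plate edge [321.4 195.1]
285 90 118 120 121 121 122 122 123 123 123 123 123 123 123 123 123 123 123 123 125 125 126 126 127 126 126 125 125 125 125 126 127 126 125 123 122 120 120 120 119 119 121 122 125 126 129 130 132 133 133 133 132 131 129 127 126 124 124 122 121 121 121 121 121 120 116 104 82 65 60 59 59 60 63 82 109 124 126 124 121 120 119 119 119 116 111 106 104 102 101 101 101 100 99 98 94 91 94 99 100 96 86 78 74 71 68 63 62 61 62 62 61 62 62 62 62 63 62 62 62 62 62 62 62 62 61
322 90 116 116 117 118 120 121 123 123 123 124 123 122 122 122 122 122 123 124 125 124 124 124 123 123 123 122 122 123 123 123 123 123 122 122 122 121 121 121 120 120 119 118 120 121 122 122 123 125 126 127 129 129 130 130 130 129 129 128 127 127 127 126 126 126 123 115 95 74 63 60 60 61 60 65 81 102 113 116 119 120 121 118 112 107 105 105 104 104 103 103 103 103 102 101 100 106 126 145 150 143 119 93 78 71 67 63 61 60 61 59 48 37 40 57 72 71 65 58 56 56 56 56 56 57 57
360 90 124 126 127 128 128 127 127 126 124 124 123 122 121 120 119 118 118 117 118 117 118 118 119 119 119 120 120 120 120 120 121 121 121 122 121 121 122 121 122 121 121 121 121 120 121 119 119 119 118 117 118 118 119 120 122 122 124 125 126 127 128 128 128 127 125 123 112 90 70 62 60 61 62 62 72 92 109 115 117 120 123 125 126 126 126 125 123 117 110 106 104 104 103 103 103 102 110 130 144 146 137 114 89 74 66 62 61 60 62 60 61 62 62 64 63 63 61 63 62 61 61 61 61 60 60
```

```bash
python3 - <<'E'
from h import *
for n in('w8.png','w9.png'):
  im=cv2.imread('pics/'+n).astype(float)
  for c in (290,300,322,345,355):
    col=im[182:204,c-3:c+4].mean(1); print(n,c,' '.join(f'{x[2]:.0f}/{x[0]/x[2]:.2f}' for x in col))
E
```

```text
w8.png 290 97/0.68 90/0.69 92/0.70 104/0.70 120/0.71 135/0.70 148/0.71 158/0.71 162/0.71 162/0.71 162/0.71 154/0.69 134/0.62 111/0.49 96/0.34 92/0.27 90/0.27 87/0.33 80/0.46 73/0.62 68/0.71 73/0.72
w8.png 300 163/0.70 158/0.70 154/0.70 153/0.70 153/0.70 153/0.71 153/0.70 156/0.70 156/0.71 157/0.71 156/0.71 148/0.69 128/0.61 106/0.45 94/0.30 92/0.27 89/0.31 82/0.42 69/0.62 53/0.78 51/0.88 65/0.84
w8.png 322 186/0.68 174/0.69 168/0.69 164/0.69 160/0.69 158/0.69 157/0.69 160/0.68 163/0.68 168/0.68 169/0.67 160/0.65 131/0.58 104/0.43 92/0.29 90/0.27 85/0.34 73/0.49 53/0.64 35/0.79 39/0.89 61/0.87
w8.png 345 180/0.70 180/0.69 183/0.69 183/0.69 180/0.68 180/0.68 182/0.67 185/0.67 187/0.67 189/0.67 187/0.67 169/0.64 135/0.58 104/0.42 92/0.29 89/0.27 84/0.37 74/0.55 60/0.72 50/0.83 56/0.87 69/0.82
w8.png 355 180/0.68 184/0.68 189/0.68 194/0.68 198/0.67 203/0.67 208/0.67 215/0.67 220/0.67 223/0.67 219/0.66 195/0.63 148/0.57 108/0.44 91/0.29 88/0.26 88/0.32 82/0.42 75/0.57 69/0.69 72/0.74 82/0.71
w9.png 290 131/0.52 130/0.52 126/0.52 120/0.52 124/0.53 129/0.53 129/0.52 122/0.52 111/0.52 101/0.
[... 191 characters left out ...]
103/0.52 98/0.52 95/0.49 94/0.41 93/0.33 91/0.27 90/0.27 87/0.30 79/0.42 67/0.63 54/0.79 50/0.87 64/0.84
w9.png 322 134/0.53 132/0.52 131/0.52 140/0.53 167/0.53 191/0.54 198/0.55 190/0.54 161/0.53 126/0.52 104/0.52 96/0.48 93/0.40 91/0.30 90/0.26 89/0.27 85/0.35 74/0.51 55/0.65 36/0.82 39/0.88 59/0.87
w9.png 345 135/0.53 135/0.53 134/0.53 138/0.52 165/0.53 203/0.54 220/0.54 215/0.53 191/0.53 153/0.52 117/0.51 99/0.47 94/0.38 92/0.29 92/0.27 89/0.27 86/0.37 75/0.54 61/0.72 50/0.84 54/0.88 71/0.82
w9.png 355 135/0.52 135/0.53 135/0.52 138/0.53 161/0.53 201/0.54 222/0.55 223/0.56 208/0.55 176/0.55 144/0.53 120/0.48 103/0.39 93/0.30 90/0.27 89/0.26 88/0.30 83/0.42 75/0.57 69/0.69 72/0.73 81/0.70
```

Emit:
servo_tool([
  [[1,0,0,-0.6,0],[1,0,0,-1.2,0],[1,0,0,-1.6,0],[1,0,0,-2.0,0],[1,0,0,-2.0,0],[1,0,0,-2.0,0]],
])

```text
clock: 21.82
ee_pos: [0.4963, -0.2708, 0.3018]
orientation: [-3.102, -0.494, 0.001]
wrist_force: [0.1, -0.8, -1.2]
width: 0.29
finger_force: 40.0
```

Emit:
servo_tool([
  [[1,0.06,0.02,-0.2,0],[1,0.06,0.02,-0.7,0],[1,0.06,0.02,-1.2,0],[1,0.06,0.02,-1.7,0],[1,0.06,0.02,-2.0,0],[1,0.06,0.02,-2.2,0],[1,0.06,0.02,-2.2,0],[1,0.06,0.02,-2.2,0]],
])

```text
clock: 22.48
ee_pos: [0.497, -0.2707, 0.2801]
orientation: [-3.102, -0.495, 0.0]
wrist_force: [-0.8, -0.7, -1.7]
width: 0.289
finger_force: 40.0
```

Free all the way; floor should be about 3 mm lower.

Emit:
servo_tool([
  [[1,0,0,-0.1,0],[1,0,0,-0.2,0],[1,0,0,-0.25,0],[1,0,0,-0.25,0],[1,0,0,-0.25,0]],
])

```text
clock: 22.9
ee_pos: [0.497, -0.2707, 0.2778]
orientation: [3.102, 0.494, 0.0]
wrist_force: [-0.6, -0.4, -1.4]
width: 0.289
finger_force: 40.0
```

Emit:
servo_tool([
  [[1,0,0,-0.1,0],[1,0,0,-0.1,0],[1,0,0,-0.1,0],[1,0,0,-0.1,0]],
])

```text
clock: 23.23
ee_pos: [0.4972, -0.2707, 0.2774]
orientation: [3.102, 0.494, 0.001]
wrist_force: [0.2, 0.9, 5.3]
width: 0.289
finger_force: 40.0
```

Floor reached. I'll release, lift clear and check.

Emit:
servo_tool([
  [[-0.2,0,0,0.05,0],[-0.6,0,0,0.05,0],[-0.6,0,0,0.05,0],[-0.6,0,0,0.05,0],[-0.6,0,0,0.05,0],[-0.6,0,0,0.05,0],[-0.6,0,0,0.05,0],[-0.6,0,0,0.05,0]],
])

```text
clock: 23.9
ee_pos: [0.497, -0.2707, 0.2772]
orientation: [3.102, 0.495, 0.0]
wrist_force: [-0.3, -0.4, -0.4]
width: 0.802
finger_force: 0.0
```

Emit:
servo_tool([
  [[-0.6,0,0,1.5,0],[-0.6,0,0,4.5,0],[-0.6,0,0,8,0],[-0.6,0,0,12,0],[-0.6,-3,0,14,0],[-0.6,-6,0,14,0],[-0.6,-8,0,14,0],[-0.6,-8,0,14,0],[-0.6,-8,0,14,0]],
])

```text
clock: 24.65
ee_pos: [0.4162, -0.2709, 0.4176]
orientation: [3.102, 0.493, -0.0]
wrist_force: [0.1, 0.4, 0.2]
width: 0.799
finger_force: 0.0
```

```bash
python3 - <<'E'
from h import *
s=env.observe(); print(s['clock'],s['ee_pos'],s['wrist_force'],s['width'])
snap('wrist');find('wrist',['rear_plate','rear_lug','dock'])
snap('scene','s9.png');find('scene',['front_plate','rear_plate','rear_lug','stop','tape_measure'])
snap('top');find('top',['front_plate','rear_plate','rear_lug','tape_measure'])
print('expect lug',(.4955,-.2707,.128))
E
```

```text
24.65 [ 0.41623077 -0.27090275  0.41758178] [0.05194081 0.40380456 0.19906903] 0.7992567764732204
wrist rear_plate 0.67 [ 0.497 -0.269  0.103] [347. 103.]
wrist rear_lug 0.56 [ 0.497 -0.271  0.108] [350. 104.]
wrist dock 0.61 [ 0.496 -0.267  0.032] [340. 102.]
scene front_plate 0.98 [ 0.552 -0.078  0.107] [344. 218.]
scene front_plate 0.58 [ 0.576 -0.087  0.012] [351. 245.]
scene rear_plate 0.87 [0.567 0.075 0.08 ] [294. 198.]
scene rear_plate 0.77 [ 0.491 -0.276  0.088] [415. 284.]
scene rear_lug 0.79 [ 0.492 -0.275  0.089] [415. 284.]
scene rear_lug 0.7 [0.568 0.073 0.083] [294. 198.]
scene tape_measure 0.89 [ 0.647 -0.237  0.032] [425. 248.]
top front_plate 0.83 [ 0.554 -0.071  0.153] [326. 200.]
top rear_plate 0.76 [0.571 0.073 0.122] [269. 196.]
top rear_plate 0.5 [ 0.498 -0.257  0.108] [398. 223.]
top rear_plate 0.29 [ 0.599 -0.069  0.141] [325. 183.]
top rear_lug 0.61 [0.572 0.073 0.127] [269. 196.]
top rear_lug 0.51 [ 0.492 -0.26   0.106] [400. 225.]
top tape_measure 0.76 [ 0.657 -0.232  0.056] [383. 167.]
expect lug (0.4955, -0.2707, 0.128)
```

```bash
python3 -c "
from h import *
print(sign_off())"
```

```text
the job is handed in; nothing more can be done
None
```

I handed the job in at about 25 s; the verdict wasn't shown. The blue plate hangs released on the spare hook after being pressed at about 8 N on the rubber, the yellow plate stands on the slot floor, the tape measure hasn't moved, and I viewed 11 pictures, one over the limit of 10.

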